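Pack the trivet set into its tray

TASK

Put the three loose wooden trivet pieces away in the empty wooden tray: turn them so that their shapes fit together and fill the tray, each lying flat on the tray's floor, right side up and wholly inside its rim. Leave the other things on the worktop where they are.

Things in the scene. Friction and masses are not known exactly. Their poses are not given: they have to be found in the camera images.
- tray_floor (a point): Shallow rectangular tray of mid-brown wood that does not move. Inside 165 mm along its x by 125 mm along its y, walls 10 mm thick, rim 15 mm above the inner floor (20 mm above the worktop). The point is the centre of the inner floor, 5 mm above the worktop; z up. The three pieces, drawn on a 40 mm grid of 4 by 3 squares (each outline 2 mm inside its grid lines), fill it with gaps of about 4 mm between them and 4.5 mm to the walls; no piece has to be turned over.
- ell_grip (a point): L-shaped trivet piece (4 squares), 0.1 to 0.21 kg. Plate of plain light wood 18 mm thick with an upright wooden grip bar on top, 46 mm long, 12 mm thick, rising 30 mm above the plate (48 mm above the underside), bar along x. The point is the centre of the bar, 33 mm above the underside; x along the bar, z up. Edges of the plate in its x, y, mm: a leg x -58..58, y -18..18, and a short leg x -58..-22, y -58..-18. Bar on the middle of the long leg.
- block_grip (a point): Broad trivet piece with a step (5 squares: a 2 x 3 rectangle that lacks one corner), 0.1 to 0.21 kg. Plate of plain light wood 18 mm thick with an upright wooden grip bar on top, 46 mm long, 12 mm thick, rising 30 mm above the plate (48 mm above the underside), bar along x. The point is the centre of the bar, 33 mm above the underside; x along the bar, z up. Edges of the plate in its x, y, mm: a block x -48..28, y -38..38, and an arm x 28..68, y -38..-2. Bar on the block.
- corner_grip (a point): Smallest trivet piece, an equal-legged corner (3 squares), 0.1 to 0.21 kg. Plate of plain light wood 18 mm thick with an upright wooden grip bar on top, 46 mm long, 12 mm thick, rising 30 mm above the plate (48 mm above the underside), bar along x. The point is the centre of the bar, 33 mm above the underside; x along the bar, z up. Edges of the plate in its x, y, mm: a leg x -38..38, y -18..18, and a leg x 2..38, y 18..58. Bar on the middle of the first leg.
- brown_bowl: small brown stoneware bowl, 129 mm wide, 57 high; stands at the back, origin under its centre; bystander
- blender_cup: travel cup with orange cap, 66 mm wide, 160 high; stands at the back, origin under its centre; bystander
- pencil: dark green pencil 136 mm long, lying at the back right; origin at its middle, underneath; bystander
- eraser: pink block eraser 40x18x11 mm, lying in front of the work; origin at its middle, underneath; bystander
- scraper: scraper with purple grip, 152x31x23 mm, lying at the right front; origin at its middle, underneath; bystander
Not all that is in view belongs to the job. Of the things that look like the part that bears tray_floor, take the one that is farthest to the robot's right at the start.

How it is judged:
At the end, for the whole second after the job is handed in: All three pieces lie at rest inside the tray, right side up, flat on its floor (grip bar centre 33 mm above the floor, at most 3.5 mm higher; tilt under 0.06 rad) (x of ell_grip in the frame of tray_floor between -0.08 and 0.08 m and y of ell_grip in the frame of tray_floor between -0.06 and 0.06 m and z of ell_grip in the frame of tray_floor between 0.03 and 0.0365 m and angle between each of ell_grip, block_grip, corner_grip's own z axis and vertical below 0.06 rad and x of block_grip in the frame of tray_floor between -0.08 and 0.08 m and y of block_grip in the frame of tray_floor between -0.06 and 0.06 m and z of block_grip in the frame of tray_floor between 0.03 and 0.0365 m and x of corner_grip in the frame of tray_floor between -0.08 and 0.08 m and y of corner_grip in the frame of tray_floor between -0.06 and 0.06 m and z of corner_grip in the frame of tray_floor between 0.03 and 0.0365 m); the robot touches nothing.
It fails at once if the brown bowl is moved by more than 30 mm (distance of brown_bowl from where it was at the start of the episode above 0.03 m).
It fails at once if the blender cup is moved by more than 30 mm (distance of blender_cup from where it was at the start of the episode above 0.03 m).
It fails at once if the pencil is moved by more than 30 mm (distance of pencil from where it was at the start of the episode above 0.03 m).
It fails at once if the eraser is moved by more than 30 mm (distance of eraser from where it was at the start of the episode above 0.03 m).
It fails at once if the scraper is moved by more than 30 mm (distance of scraper from where it was at the start of the episode above 0.03 m).
It also fails if it takes over 72 s, if anything falls off the work surface, if the arm or the gripper's body presses on something with over 40 N, if the wrist force passes 120 N, or if a joint passes its speed limit or range.

ROBOT

A 7-joint arm with a two-finger parallel gripper is mounted at the origin on a cart in front of the work surface, level with it; the furniture and walls round the work are solid. World frame = base frame: x ahead of the robot, y to its left, z up, the work surface at z = 0. Lengths are in m, angles in rad, forces in N, time in s.
With the tool pointing down it reaches from about 0.425 to 0.925 m from the base axis. Payload 6.8 kg.
Tool frame: the origin (TCP) lies midway between the tips of the shut fingers; the grasp point (between the pads) lies 19 mm behind it; z points along the fingers, y is the line along which they close (so a half turn about z gives the same grasp; the last joint's range is limited). The gripper opens to 88 mm and grips with 3 to 60 N. Pads are 20 mm wide; open, the fingers measure 115 mm over their backs; the gripper's body (75 mm by 178 mm) begins 61 mm behind the grasp point.
Start: joints at [1.094, 0.477, 0.022, 1.555, -0.011, 1.109, -0.083], TCP at [0.243, -0.63, 0.223] pointing down, gripper open.
Joint ranges: [-2.96, 2.96], [-0.34, 2.1], [-1.41, 1.46], [0.24, 2.44], [-1.37, 4.51], [0.17, 1.92], [-2.96, 2.96]. Speed limits (rad/s): [2.39, 2.39, 3.14, 3.14, 3.14, 3.14, 3.14].

INTERFACE

Orientations are given as a unit quaternion [w, x, y, z].
In Python, from bench import r, optics gives the robot as it stands.
- The arm moves only by the tool send_rows, never from a script. Its argument "targets" is one flat list of numbers, 5 for each row, row after row: the closure, from 0 (fully open) to 1 (shut), then the shift along the tool's x, y, z in units of 5 cm (1.0 is 5 cm), then the turn about the tool's z in units of 0.5 rad (1.0 is 0.5 rad). In form: [gripper, dx, dy, dz, twist, gripper, dx, dy, dz, twist, ...]. A call has 1 to 12 rows; each row shifts and turns the commanded pose from where the row before left it, along the tool's axes as they then stand; what a row does not reach is not made up. A row lasts 1/8 s, in which the tool goes at most 62.5 mm and 10.7 degrees, less where a joint would pass 70% of its speed; a pose out of reach is approached as far as the arm can. A call with a number of a shift or a turn outside -1 to 1 is refused whole. A call with a gripper value outside its range is refused whole. The fingers move at their own pace and stop on an object; "newtons" is the grip in N (left out, the last holds). Time passes only in rows, so rows that do not move let the fingers close. It gives the time, the measured TCP pose, the force, the opening and the grip force at its end, in the units of the state.
- r.observe(): the state, without advancing time (a new reading comes with each control period).
- optics.read_camera(name): name is "scene" or "side" or "wrist"; returns a dict with "img" (420x560x3 uint8, red, green, blue), "camera_matrix" (3x3 intrinsics, pixels), "R" (3x3) and "t" (3): a world point X has camera coordinates R X + t; the wrist camera has in their place "tool_from_camera" (4x4, takes a point from camera to tool coordinates, whose origin is the TCP and whose axes are the flange's). Camera axes: x right, y down, z forward; pixel columns grow to the right and rows downward; lengths in m; the calibration is good to about 2 mm. A picture is of the moment at which its call begins: read the wrist's pose just before it. There is no depth.
- r.close_job(): hands the job in; it is judged then, once.
The state is a dict: "clock": time; "joints": joint angles; "qvel": joint speeds; "joint_efforts": joint torques, N m; "eef_pos": TCP position; "eef_rot": TCP orientation; "ft_force": force on the tool from outside, world axes, zero at the start; "moment": the same for the moment, N m; "finger_gap": opening from 0.0 (shut) to 1.0 (fully open); "gripper_force": force on a finger pad.
Only numpy, scipy, OpenCV 4.12 (cv2) and the standard library are available. Lean on these libraries where they do the work, as an engineer would, in place of code of your own. Each camera call takes 0.05 s, during which the arm holds its last target. There are 200 camera calls.

## Working session

There is one attempt and no reset: what is moved stays moved. The work goes in short steps, Python scripts to look and compute and a tool call to move; the robot and the scene stay as the last step left them, time stands still between calls to the robot, and variables do not carry over. Pictures are saved under pics/ and viewed, at most 10 in all, crops included, and the job is handed in when it is done.

Besides the shell and the picture viewer there is one more tool, called after ">>>" as a command line: name --argument value ..., lists and objects as JSON in quotes. send_rows: Moves the arm, as the interface text tells. Shifts and turns lie within -1 to 1; 1 stands for 5 cm of shift or 0.5 rad of turn. Its arguments: {"type":"object","properties":{"targets":{"type":"array"},"newtons":{"type":"number"}},"required":["targets"]}

```bash
mkdir -p pics; ls; python3 - <<'E'
from bench import r, optics
import cv2,numpy as np
print(r.observe())
for n in ("scene","side"):
    c=optics.read_camera(n); cv2.imwrite(f"pics/{n}0.png",c["img"][:,:,::-1]); print(n,c["camera_matrix"],c["R"],c["t"])
    np.savez(f"{n}0.npz",**{k:c[k] for k in("img","camera_matrix","R","t")})
c=optics.read_camera("wrist");print(c["tool_from_camera"],c["camera_matrix"])
E
```

```text
pics
{'clock': 0.0, 'joints': array([ 1.09390905,  0.47779372,  0.02236682,  1.55638489, -0.01150986,
        1.10929066, -0.08307357]), 'qvel': array([ 0.00094093, -0.00058562, -0.00132091,  0.00041765,  0.00081852,
       -0.00018562,  0.00088706]), 'joint_efforts': array([-8.75091428e-05, -5.82856357e+01,  1.53486338e+00, -2.72614306e+01,
       -5.42406959e-02,  1.70749653e-02,  1.68270144e-04]), 'eef_pos': array([ 0.24309753, -0.62909585,  0.22171462]), 'eef_rot': array([-8.44624597e-04,  9.83045376e-01,  1.83360371e-01, -2.24906787e-04]), 'ft_force': array([-0.08230863,  0.07022334,  0.95894703]), 'moment': array([ 0.01313951,  0.04125292, -0.01665842]), 'gripper_force': 0.0, 'finger_gap': 1.002947769215922}
scene [[527.71071291   0.         279.38722769]
 [  0.         527.71071291 212.14973928]
 [  0.           0.           1.        ]] [[ 0.51947756 -0.85417859  0.0228474 ]
 [-0.32852136 -0.22433393 -0.91746826]
 [ 0.78880718  0.46909832 -0.39715236]] [-0.32035391  0.24922298  1.35009874]
side [[402.02995885   0.         277.73895208]
 [  0.         402.02995885 204.49269173]
 [  0.           0.           1.        ]] [[-0.42583787 -0.90469586 -0.01369325]
 [-0.43935471  0.21998571 -0.87096138]
 [ 0.79096748 -0.36487214 -0.49116063]] [0.20959007 0.302357   1.1888062 ]
[[-4.77262035e-04 -9.67953361e-01 -2.51129575e-01  6.83197980e-02]
 [ 9.99999884e-01 -4.44622232e-04 -1.86709970e-04 -1.60145162e-03]
 [ 6.90687504e-05 -2.51129635e-01  9.67953460e-01 -1.62102773e-01]
 [ 0.00000000e+00  0.00000000e+00  0.00000000e+00  1.00000000e+00]] [[368.12377138   0.         280.72645291]
 [  0.         368.12377138 209.47659686]
 [  0.           0.           1.        ]]
```

View pics/scene0.png

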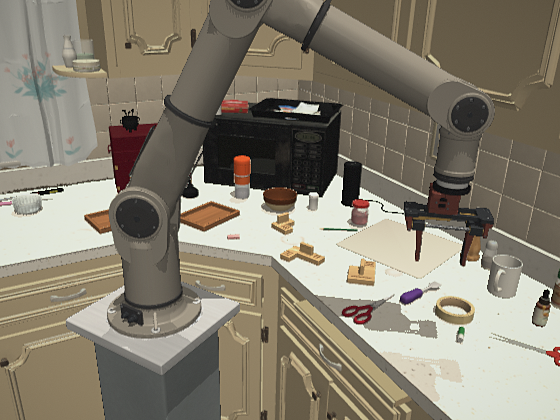

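View pics/side0.png

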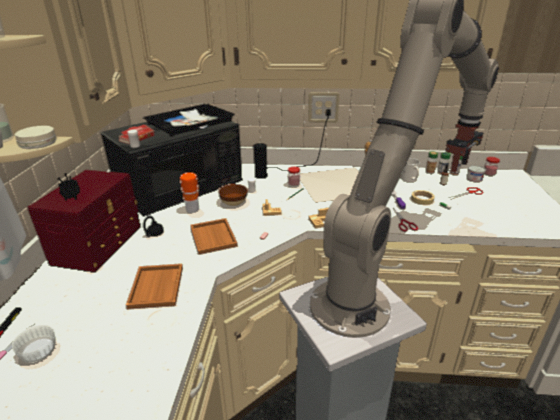

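Candidate trays: scene (210,216) / side (213,236), and scene (100,220) / side (155,286). Pieces: scene (283,225), (303,253), (362,272). The cork mat (400,245) and the wooden ring (455,308) are not part of the job.

```bash
cat > h.py <<'E'
import numpy as np, cv2
from scipy.spatial.transform import Rotation as Ro
def ray(c,uv,z):
    K,R,t=c["camera_matrix"],c["R"],c["t"]
    d=R.T@np.linalg.inv(K)@np.array([uv[0],uv[1],1.]); o=-R.T@t
    return o+d*(z-o[2])/d[2]
def proj(c,X):
    p=c["camera_matrix"]@(c["R"]@np.asarray(X)+c["t"]); return p[:2]/p[2]
def wrist(name=None):
    from bench import r,optics
    s=r.observe(); q=s["eef_rot"]; T=np.eye(4); T[:3,:3]=Ro.from_quat([q[1],q[2],q[3],q[0]]).as_matrix(); T[:3,3]=s["eef_pos"]
    c=optics.read_camera("wrist"); M=np.linalg.inv(T@c["tool_from_camera"])
    c["R"],c["t"]=M[:3,:3],M[:3,3]
    if name: cv2.imwrite(f"pics/{name}.png",c["img"][:,:,::-1]); np.savez(name+".npz",**{k:c[k] for k in("img","camera_matrix","R","t")})
    return s,c
E
python3 - <<'E'
from h import *
S=dict(np.load("scene0.npz"));D=dict(np.load("side0.npz"))
for n,c,L in(("scene",S,[(210,216,.005),(100,220,.005),(283,225,.03),(303,253,.03),(362,272,.03),(280,200,.02),(242,175,.08),(233,237,0),(420,293,0),(340,229,0)]),("side",D,[(213,236,.005),(155,286,.005),(271,209,.03),(318,220,.03),(264,236,0)])):
    for u,v,z in L: print(n,u,v,ray(c,(u,v),z).round(3))
    h=cv2.cvtColor(c["img"],cv2.COLOR_RGB2HSV)
    print(h[216,210] if n=="scene" else h[236,213])
cv2.imwrite("pics/crop.png",cv2.resize(S["img"][190:300,70:400,::-1],None,fx=2.4,fy=2.4,interpolation=cv2.INTER_CUBIC))
E
```

```text
scene 210 216 [0.537 0.242 0.005]
scene 100 220 [0.296 0.535 0.005]
scene 283 225 [ 0.572 -0.041  0.03 ]
scene 303 253 [ 0.433 -0.194  0.03 ]
scene 362 272 [ 0.425 -0.389  0.03 ]
scene 280 200 [0.778 0.096 0.02 ]
scene 242 175 [0.789 0.279 0.08 ]
scene 233 237 [0.454 0.08  0.   ]
scene 420 293 [ 0.457 -0.55   0.   ]
scene 340 229 [ 0.71  -0.188 -0.   ]
[ 12 147 160]
side 213 236 [0.533 0.251 0.005]
side 155 286 [0.341 0.501 0.005]
side 271 209 [ 0.581 -0.012  0.03 ]
side 318 220 [ 0.422 -0.14   0.03 ]
side 264 236 [0.455 0.075 0.   ]
[ 13 174 183]
```

View pics/crop.png

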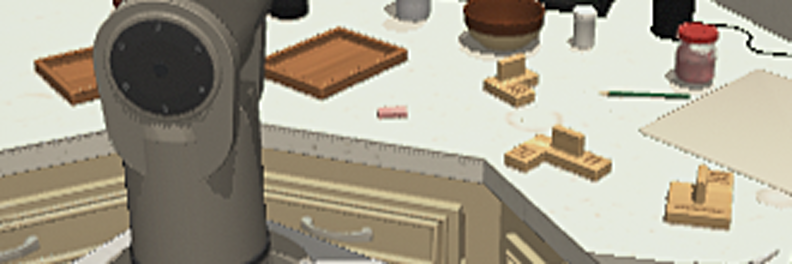

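The right-hand tray (y≈0.245) is farther right than the other one (y≈0.52), so it's the target. Piece order in the crop: corner (512,80), ell (560,152), block (700,200). I'm moving to view the block and ell from above.

>>> send_rows --targets '[0,0.95,-0.6,0,0,0,0.95,-0.6,0,0,0,0.95,-0.6,0,0,0,0.95,-0.6,0,0,0,0.95,-0.6,0,0,0,0.95,-0.6,0,0,0,0,0,0,0,0,0,0,0,0]' --newtons 30

```text
clock: 1.15
eef_pos: [0.4438, -0.3593, 0.2225]
eef_rot: [0.0, 0.983, 0.183, -0.0]
ft_force: [0.0, 0.1, 0.3]
finger_gap: 1.0
gripper_force: 0.0
```

```bash
python3 - <<'E'
from h import *
s,c=wrist("w1"); print(s["clock"],s["eef_pos"],s["eef_rot"],s["qvel"].round(3))
E
```

```text
1.15 [ 0.44381586 -0.35934965  0.22248229] [ 6.10040701e-05  9.83043873e-01  1.83370094e-01 -3.85735385e-04] [ 0.025  0.002  0.021 -0.002  0.001 -0.001 -0.001]
```

View pics/w1.png

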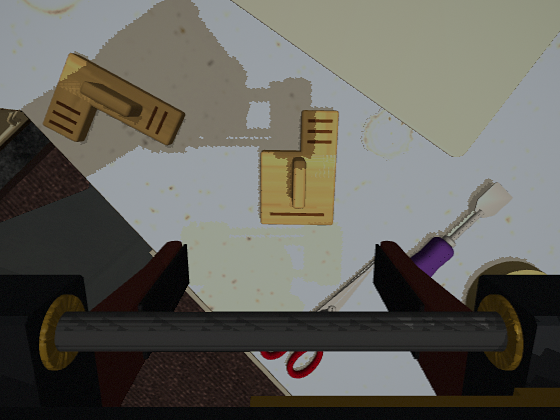

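The wrist view shows the block at about (300,170) with its arm going up-right, and the ell at about (115,100) with its short leg lower-left. Both are upright. I'm measuring corners now.

```bash
cat >> h.py <<'E'
SH={"ell":[(-58,18),(58,18),(58,-18),(-22,-18),(-22,-58),(-58,-58)],
"block":[(-48,38),(28,38),(28,-2),(68,-2),(68,-38),(-48,-38)],
"corner":[(-38,18),(2,18),(2,58),(38,58),(38,-18),(-38,-18)]}
def wood(img):
    h=cv2.cvtColor(img,cv2.COLOR_RGB2HSV)
    m=cv2.inRange(h,(10,95,60),(28,255,255))
    return cv2.morphologyEx(m,cv2.MORPH_CLOSE,np.ones((9,9),np.uint8))
def fit(A,B):   # rigid 2d A->B
    a,b=A-A.mean(0),B-B.mean(0); H=a.T@b
    th=np.arctan2(H[0,1]-H[1,0],H[0,0]+H[1,1]); R=np.array([[np.cos(th),-np.sin(th)],[np.sin(th),np.cos(th)]])
    return th,B.mean(0)-R@A.mean(0),np.linalg.norm(a@R.T-b,axis=1)
def pieces(c,z=.018,amin=800):
    cs,_=cv2.findContours(wood(c["img"]),cv2.RETR_EXTERNAL,cv2.CHAIN_APPROX_NONE)
    for k in cs:
        if cv2.contourArea(k)<amin: continue
        for eps in (4,5,6,7,8,10):
            p=cv2.approxPolyDP(k,eps,True)[:,0]
            if len(p)<=6: break
        print("contour",cv2.contourArea(k),p.tolist())
        if len(p)!=6: continue
        W=np.array([ray(c,q,z)[:2] for q in p]); best=[]
        for n,s in SH.items():
            A=np.array(s)/1e3
            for V in (W,W[::-1]):
                for i in range(6):
                    th,t,e=fit(A,np.roll(V,i,0)); best.append((e.max(),n,th,t,e))
        for e in sorted(best,key=lambda x:x[0])[:2]: print(e[1],"yaw",round(e[2],3),"pos",e[3].round(4),"res mm",(e[4]*1e3).round(1))
E
python3 - <<'E'
from h import *
pieces(dict(np.load("w1.npz")))
E
```

```text
contour 6756.0 [[337, 111], [303, 110], [301, 149], [261, 152], [262, 223], [332, 223]]
block yaw 0.36 pos [ 0.4542 -0.3723] res mm [1.8 1.8 1.7 1.8 2.7 2.6]
corner yaw -1.205 pos [ 0.4512 -0.3736] res mm [12.  15.  12.3 11.4 25.2 25.3]
contour 6198.5 [[68, 55], [44, 125], [76, 141], [99, 109], [168, 143], [180, 110]]
ell yaw -1.674 pos [ 0.4643 -0.1856] res mm [3.  3.6 1.8 6.9 3.1 1.9]
corner yaw 1.36 pos [ 0.4646 -0.181 ] res mm [25.5  6.6 12.1  9.3 18.2 19.7]
```

```bash
python3 - <<'E'
from h import *
from bench import r
print(r.observe()["joints"].round(3))
for n,p in(("scene",(210,216)),("side",(213,236))):
    c=dict(np.load(n+"0.npz")); h=cv2.cvtColor(c["img"],cv2.COLOR_RGB2HSV)
    m=cv2.morphologyEx(cv2.inRange(h,(4,90,50),(18,255,255)),cv2.MORPH_CLOSE,np.ones((3,3),np.uint8))
    cs,_=cv2.findContours(m,cv2.RETR_EXTERNAL,cv2.CHAIN_APPROX_NONE)
    k=[k for k in cs if cv2.pointPolygonTest(k,p,False)>0][0]
    q=cv2.approxPolyDP(cv2.convexHull(k),4,True)[:,0]; W=np.array([ray(c,u,.02)[:2] for u in q])
    print(n,q.tolist(),W.round(3).tolist(),np.linalg.norm(W-np.roll(W,-1,0),axis=1).round(3),W.mean(0))
E
```

```text
[ 0.653  0.311 -0.099  1.804  0.036  1.029 -0.664]
scene [[239, 211], [205, 230], [180, 221], [181, 213], [210, 201]] [[0.604, 0.163], [0.412, 0.164], [0.42, 0.279], [0.474, 0.321], [0.62, 0.307]] [0.193 0.116 0.069 0.147 0.145] [0.50609058 0.24666742]
side [[225, 218], [236, 245], [199, 253], [191, 225]] [[0.614, 0.175], [0.419, 0.199], [0.43, 0.332], [0.623, 0.31]] [0.196 0.133 0.194 0.136] [0.52136775 0.25382717]
```

Block: go down with dx 5 mm, dy 16 mm, dz 196 mm and grip it.

>>> send_rows --targets '[0.3,0.1,0.32,0.9,0,0.3,0,0,0.9,0,0.3,0,0,0.9,0,0.3,0,0,0.8,0,0.3,0,0,0.42,0,0.3,0,0,0,0,1,0,0,0,0,1,0,0,0,0,1,0,0,0,0,1,0,0,0,0]' --newtons 30

```text
clock: 2.45
eef_pos: [0.455, -0.3723, 0.0272]
eef_rot: [0.0, 0.983, 0.183, 0.0]
ft_force: [0.1, -0.1, -0.2]
finger_gap: 0.284
gripper_force: 0.0
```

>>> send_rows --targets '[1,0,0,0,0,1,0,0,0,0,1,0,0,-0.5,0,1,0,0,-0.9,-0.3,1,0,0,-0.9,-0.3,1,0,0,-0.9,-0.3,1,0,0,-0.5,-0.3,1,0,0,0,-0.3,1,0,0,0,-0.3,1,0,0,0,-0.37,1,0,0,0,0]'

```text
clock: 3.82
eef_pos: [0.4542, -0.3719, 0.2111]
eef_rot: [-0.001, 0.748, 0.664, -0.0]
ft_force: [0.4, 0.1, -2.1]
finger_gap: 0.132
gripper_force: 30.0
```

```bash
cat >> h.py <<'E'
def go(x,y,z=None,yaw=None):
    from bench import r
    s=r.observe(); q=s["eef_rot"]; R=Ro.from_quat([q[1],q[2],q[3],q[0]]).as_matrix(); p=s["eef_pos"]
    d=R.T@(np.array([x,y,p[2] if z is None else z])-p); ty=np.arctan2(R[1,0],R[0,0])
    print("pos",p.round(4),"yaw",round(ty,3),"shift units",(d/.05).round(2),"dist",np.linalg.norm(d).round(3),"twist units",None if yaw is None else round(-((yaw-ty+np.pi/2)%np.pi-np.pi/2)/.5,2) , "t",s["clock"])
E
python3 -c "
from h import *
go(.45,.19,yaw=1.45)"
```

```text
pos [ 0.4542 -0.3719  0.2111] yaw 1.452 shift units [ 1.115e+01 -1.420e+00  1.000e-02] dist 0.562 twist units 0.0 t 3.825
```

>>> send_rows --targets '[1,0.95,0,0,0,1,0.95,0,0,0,1,0.95,0,0,0,1,0.95,0,0,0,1,0.95,0,0,0,1,0.95,0,0,0,1,0.95,0,0,0,1,0.95,0,0,0,1,0.95,0,0,0,1,0.8,0,0,0,1,0,0,0,0,1,0,0,0,0]'

```text
clock: 5.32
eef_pos: [0.509, 0.0914, 0.2113]
eef_rot: [0.0, 0.748, 0.664, -0.001]
ft_force: [0.1, 0.1, -3.0]
finger_gap: 0.137
gripper_force: 30.0
```

```bash
python3 - <<'E'
from h import *
s,c=wrist("w2"); print(s["clock"],s["eef_pos"],s["joints"].round(2)); pieces(c,s["eef_pos"][2]-.008)
E
```

```text
5.325 [0.50904128 0.09142313 0.21131017] [ 0.2   0.29 -0.59  1.91  0.19  1.   -0.59]
contour 6167.0 [[463, 405], [452, 388], [287, 396], [285, 370], [258, 370], [254, 396], [32, 406]]
contour 19304.0 [[204, 206], [207, 274], [237, 274], [249, 242], [264, 242], [266, 311], [295, 311], [301, 240], [324, 274], [429, 282], [437, 260], [356, 239], [359, 118], [287, 119], [286, 196]]
contour 6333.0 [[559, 88], [506, 116], [484, 156], [485, 177], [491, 136], [504, 131], [500, 197], [550, 232], [559, 225], [527, 220], [520, 205], [559, 202]]
contour 18143.5 [[181, 0], [189, 90], [387, 84], [391, 0]]
```

View pics/w2.png

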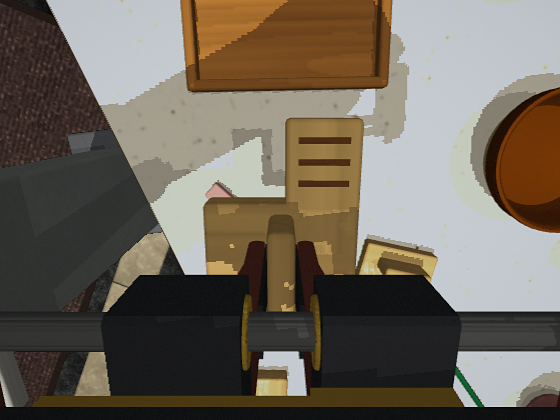

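The tray's near edge runs (189,90)–(387,84), and the held block's corners are near (204,200), (286,199), (286,119) and (362,118). The far side of the tray is cut off, so I'm going higher and back.

>>> send_rows --targets '[1,-0.4,0,-0.8,0,1,-0.4,0,-0.8,0,1,0,0,0,0,1,0,0,0,0]'

```text
clock: 5.88
eef_pos: [0.5041, 0.0516, 0.2908]
eef_rot: [-0.0, 0.748, 0.664, -0.0]
ft_force: [-0.5, 0.5, -0.9]
finger_gap: 0.137
gripper_force: 30.0
```

```bash
cat >> h.py <<'E'
def tray(c,p0):
    m=cv2.inRange(cv2.cvtColor(c["img"],cv2.COLOR_RGB2HSV),(4,90,40),(22,255,255))
    cs,_=cv2.findContours(m,cv2.RETR_EXTERNAL,cv2.CHAIN_APPROX_NONE)
    k=[k for k in cs if cv2.pointPolygonTest(k,p0,False)>0][0]
    box=cv2.approxPolyDP(cv2.convexHull(k),8,True)[:,0]
    W=np.array([ray(c,u,.02)[:2] for u in box])
    print("tray px",box.tolist(),"W",W.round(4).tolist(),"sides",np.linalg.norm(W-np.roll(W,-1,0),axis=1).round(4),"ctr",W.mean(0).round(4))
    e=np.roll(W,-1,0)-W; print("edge yaw",np.arctan2(e[:,1],e[:,0]).round(3))
E
python3 - <<'E'
from h import *
s,c=wrist("w3"); print(s["clock"],s["eef_pos"],s["joints"].round(2))
p=proj(c,[.525,.25,.005]); print(p); tray(c,(float(p[0]),float(p[1])))
# held block in hand, from w2 and TCP then
c2=dict(np.load("w2.npz")); P=np.array([.50904,.09142]);yaw=1.452;R=np.array([[np.cos(yaw),-np.sin(yaw)],[np.sin(yaw),np.cos(yaw)]])
W=np.array([ray(c2,u,.2113-.009)[:2] for u in((204,199),(286,198),(286,118.5),(361,118))])
print("held",fit(np.array([(28,38),(28,-2),(68,-2),(68,-38)])/1e3,(W-P)@R))
E
```

```text
5.875 [0.50409906 0.05163931 0.29084802] [ 0.29  0.18 -0.59  1.83  0.11  1.16 -0.45]
[279.02232327  -9.15265831]Traceback (most recent call last):
  File "<stdin>", line 3, in <module>
  File "h.py", line 51, in tray
    k=[k for k in cs if cv2.pointPolygonTest(k,p0,False)>0][0]
      ~~~~~~~~~~~~~~~~~~~~~~~~~~~~~~~~~~~~~~~~~~~~~~~~~~~~~^^^
IndexError: list index out of range
```

View pics/w3.png

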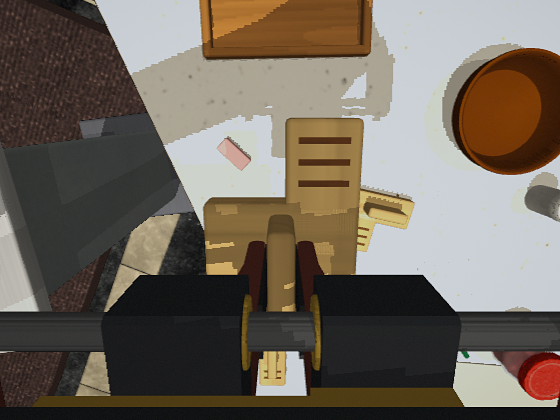

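The tray is at the top, cut off at (205..370, 0..55). Moving forward 13 cm.

>>> send_rows --targets '[1,0.9,0,0,0,1,0.9,0,0,0,1,0.7,0,0,0,1,0,0,0,0,1,0,0,0,0]'

```text
clock: 6.55
eef_pos: [0.5187, 0.1759, 0.2904]
eef_rot: [-0.0, 0.747, 0.665, -0.001]
ft_force: [-0.2, 1.6, -2.3]
finger_gap: 0.136
gripper_force: 30.0
```

```bash
python3 - <<'E'
from h import *
c2=dict(np.load("w2.npz")); P=np.array([.50904,.09142]);yaw=1.452;R=np.array([[np.cos(yaw),-np.sin(yaw)],[np.sin(yaw),np.cos(yaw)]])
W=np.array([ray(c2,u,.2113-.009)[:2] for u in((204,199),(286,198),(286,118.5),(361,118))])
print("held",fit(np.array([(28,38),(28,-2),(68,-2),(68,-38)])/1e3,(W-P)@R))
s,c=wrist("w4"); print(s["clock"],s["eef_pos"],s["joints"].round(2))
p=proj(c,[.525,.25,.005]); print(p); tray(c,(float(p[0]),float(p[1])))
E
```

```text
held (np.float64(-0.00795043528953455), array([0.00130966, 0.00096882]), array([0.00170623, 0.00177268, 0.00154785, 0.00233236]))
6.55 [0.51868208 0.17591509 0.2903526 ] [ 0.1   0.27 -0.65  1.74  0.18  1.19 -0.72]
[279.88685117 109.64003807]
tray px [[368, 35], [463, 406], [32, 406], [201, 39]] W [[0.6287, 0.3159], [0.7337, -0.1803], [0.1297, -0.1104], [0.4489, 0.3332]] sides [0.5073 0.608  0.5465 0.1807] ctr [0.4852 0.0896]
edge yaw [-1.362  3.026  0.947 -0.096]
```

View pics/w4.png

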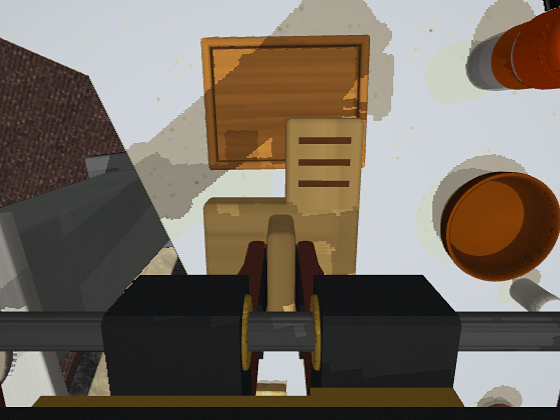

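The tray is visible with outer rim corners near (201,39), (369,35), (365,167) and (209,170). The held block overlaps the near right corner. I'm fitting the rim edges.

```bash
cat >> h.py <<'E'
def edges(c,segs,z=.02):
    """segs: (axis,lo,hi,start,step): scan along step from start inside white until saturation jump; fit lines, intersect"""
    S=cv2.cvtColor(c["img"],cv2.COLOR_RGB2HSV)[:,:,1].astype(float); S=cv2.GaussianBlur(S,(3,3),0)
    Ls=[]
    for ax,lo,hi,a,b in segs:
        pts=[]
        for k in range(lo,hi,2):
            line=S[a:b,k] if ax=="h" else S[k,a:b]
            g=np.abs(np.diff(line)); i=a+np.argmax(g)+.5
            pts.append((k,i) if ax=="h" else (i,k))
        W=np.array([ray(c,u,z)[:2] for u in pts],np.float32)
        vx,vy,x,y=cv2.fitLine(W,cv2.DIST_HUBER,0,.001,.001).ravel()
        n=np.array([-vy,vx]); print(ax,"yaw",round(float(np.arctan2(vy,vx)),3),"spread mm",(np.std((W-[x,y])@n)*1e3).round(2)); Ls.append((n,n@[x,y]))
    C=[np.linalg.solve([Ls[i][0],Ls[j][0]],[Ls[i][1],Ls[j][1]]) for i,j in((0,2),(0,3),(1,3),(1,2))]
    C=np.array(C); print("corners",C.round(4).tolist(),"sides",np.linalg.norm(C-np.roll(C,-1,0),axis=1).round(4),"ctr",C.mean(0).round(4)); return C
E
python3 - <<'E'
from h import *
c=dict(np.load("w4.npz"))
C=edges(c,[("h",210,362,28,46),("h",215,280,160,180),("v",45,160,193,213),("v",45,112,358,378)])
A=np.array([(-92.5,72.5),(92.5,72.5),(92.5,-72.5),(-92.5,-72.5)])/1e3
print(fit(A,C))
E
```

```text
h yaw -0.1 spread mm 0.29
h yaw -0.107 spread mm 0.37
v yaw 1.471 spread mm 0.34
v yaw 1.467 spread mm 0.33
corners [[0.44850000739097595, 0.33480000495910645], [0.6305999755859375, 0.3163999915122986], [0.6157000064849854, 0.17299999296665192], [0.4341999888420105, 0.1923999935388565]] sides [0.1831 0.1442 0.1826 0.1431] ctr [0.5322 0.2541]
(np.float64(-0.10278343377722353), array([0.53223461, 0.25414267]), array([0.00126067, 0.00113263, 0.00117534, 0.00163674]))
```

```bash
python3 -c "
from h import *
go(.5715,.239,.06,1.476)"
```

```text
pos [0.5189 0.1754 0.2906] yaw 1.453 shift units [1.39 0.9  4.61] dist 0.245 twist units -0.05 t 6.6
```

>>> send_rows --targets '[1,0.7,0.45,0,0,1,0.69,0.45,0,-0.05,1,0,0,0.9,0,1,0,0,0.9,0,1,0,0,0.9,0,1,0,0,0.9,0,1,0,0,0.8,0,1,0,0,0,0,1,0,0,0.4,0,1,0,0,0.33,0,1,0,0,0,0]'

```text
clock: 7.98
eef_pos: [0.5714, 0.2398, 0.0342]
eef_rot: [-0.0, 0.739, 0.674, -0.001]
ft_force: [-0.1, -0.4, -1.5]
finger_gap: 0.132
gripper_force: 30.0
```

>>> send_rows --targets '[1,0,0,0.04,0,1,0,0,0,0,0.6,0,0,0,0,0.6,0,0,0,0,0.6,0,0,-0.5,0,0.6,0,0,-0.9,0,0.6,-0.8,-0.5,-0.9,0,0.6,-0.8,-0.5,-0.9,0,0.6,-0.7,0,-0.9,0,0.6,0,0,-0.5,0,0.6,0,0,0,0,0.6,0,0,0,0]'

```text
clock: 9.48
eef_pos: [0.5135, 0.1337, 0.2586]
eef_rot: [-0.0, 0.739, 0.674, -0.0]
ft_force: [0.4, -0.0, -1.1]
finger_gap: 0.403
gripper_force: 0.0
```

```bash
python3 - <<'E'
from h import *
s,c=wrist("w5"); print(s["clock"],s["eef_pos"],s["joints"].round(2))
go(.464,-.186,.2,1.467)
pieces(c,.023)
E
```

```text
9.475 [0.51354774 0.13372791 0.25863859] [ 0.19  0.27 -0.67  1.82  0.19  1.11 -0.64]
pos [0.5133 0.1337 0.2582] yaw 1.48 shift units [-6.46 -0.4   1.17] dist 0.329 twist units 0.03 t 9.525
contour 6630.5 [[99, 405], [531, 406], [515, 388], [281, 397], [279, 374], [225, 373], [222, 396]]
contour 6573.5 [[559, 144], [513, 142], [469, 167], [456, 193], [478, 249], [515, 263], [559, 250], [511, 259], [480, 245], [543, 206], [544, 174], [522, 147]]
contour 1182.0 [[523, 0], [526, 34], [541, 44], [559, 43], [546, 0]]
contour 23680.0 [[197, 0], [204, 132], [373, 133], [383, 0]]
```

View pics/w5.png

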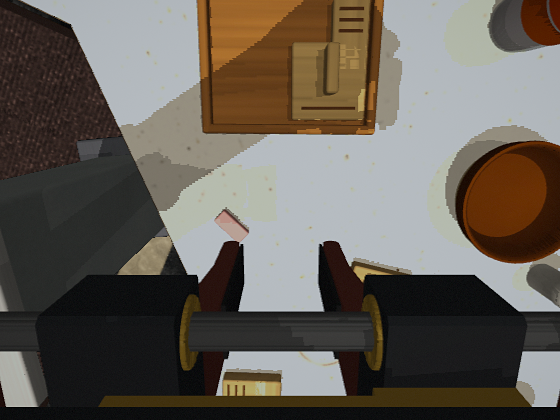

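The block lies flat in the right-hand side of the tray (292–370, 0–121). Next is the ell; I'm stopping 10 cm short of it for a close look.

>>> send_rows --targets '[0.6,-0.93,-0.05,0,0,0.6,-0.93,-0.05,0,0,0.6,-0.93,-0.05,0.1,0,0.6,-0.93,-0.05,0.2,0,0.6,-0.93,-0.05,0.2,0,0.6,-0.93,-0.05,0.2,0,0.6,-0.93,-0.05,0.2,0,0.6,-0.93,-0.05,0,0.03,0.6,-0.93,0,0,0,0.6,0,0,0,0,0.6,0,0,0,0]'

```text
clock: 10.9
eef_pos: [0.4549, -0.2799, 0.2133]
eef_rot: [-0.001, 0.744, 0.669, 0.0]
ft_force: [0.2, -0.5, -0.2]
finger_gap: 0.403
gripper_force: 0.0
```

```bash
python3 - <<'E'
from h import *
s,c=wrist("w6"); print(s["clock"],s["eef_pos"],s["joints"].round(2))
pieces(c,.018)
go(.464,-.186,.027,1.467)
c5=dict(np.load("w5.npz"))
W=np.array([ray(c5,u,.023)[:2] for u in((292,44),(291.5,121),(334,43))])
print("block",fit(np.array([(28,38),(-48,38),(28,-2)])/1e3,W))
E
```

```text
10.9 [ 0.45489465 -0.27990054  0.21330955] [ 0.79  0.29 -0.43  1.88  0.14  1.01  0.2 ]
contour 6803.0 [[218, 16], [218, 56], [261, 62], [261, 147], [295, 148], [300, 18]]
ell yaw -1.708 pos [ 0.4633 -0.1847] res mm [2.2 2.3 1.9 2.2 2.  2. ]
corner yaw 1.326 pos [ 0.4637 -0.1802] res mm [26.  11.3 10.9  8.5 17.8 21.7]
pos [ 0.4552 -0.2794  0.2136] yaw 1.466 shift units [ 1.87 -0.02  3.74] dist 0.209 twist units -0.0 t 10.95
block (np.float64(1.4713500270694368), array([0.57235199, 0.23868269]), array([0.00116646, 0.00042739, 0.00116671]))
```

View pics/w6.png

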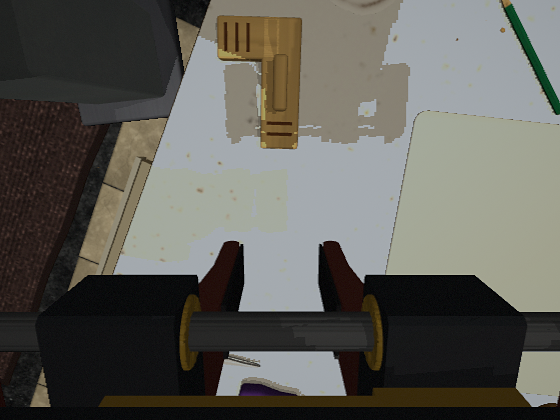

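The ell is at (218–300, 16–148), nearly aligned with the tool. Picking it up.

>>> send_rows --targets '[0.5,0.95,-0.02,0,0.03,0.5,0.95,-0.02,0,0,0.5,0,0,0.9,0,0.5,0,0,0.9,0,0.5,0,0,0.9,0,0.5,0,0,0.7,0,0.5,0,0,0.33,0,0.5,0,0,0,0,1,0,0,0,0,1,0,0,0,0,1,0,0,0,0,1,0,0,0,0]'

```text
clock: 12.45
eef_pos: [0.4641, -0.1869, 0.0285]
eef_rot: [0.0, 0.749, 0.663, 0.0]
ft_force: [-0.5, -0.2, 3.7]
finger_gap: 0.132
gripper_force: 30.0
```

>>> send_rows --targets '[1,0,0,-0.5,0,1,0,0,-0.9,-0.3,1,0,0,-0.9,-0.35,1,0,0,-0.9,-0.35,1,0,0,-0.4,-0.35,1,0,0,0,-0.35,1,0,0,0,-0.35,1,0,0,0,-0.35,1,0,0,0,-0.35,1,0,0,0,-0.35,1,0,0,0,-0.08,1,0,0,0,0]'

```text
clock: 13.95
eef_pos: [0.4636, -0.1867, 0.2078]
eef_rot: [-0.0, 0.053, 0.999, 0.0]
ft_force: [-0.7, -0.1, -0.9]
finger_gap: 0.137
gripper_force: 30.0
```

```bash
python3 - <<'E'
from h import *
s,c=wrist("w7"); print(s["clock"],s["eef_pos"],s["joints"].round(2))
go(.52,.13,.25,3.04-np.pi)
m=wood(c["img"]); k=max(cv2.findContours(m,0,1)[0],key=cv2.contourArea); print(cv2.approxPolyDP(k,4,True)[:,0].tolist())
E
```

```text
13.95 [ 0.46364833 -0.18670228  0.2078378 ] [ 0.95  0.31 -0.82  1.94  0.26  1.    1.48]
pos [ 0.4637 -0.1867  0.2079] yaw 3.036 shift units [-0.45  6.42 -0.84] dist 0.324 twist units -0.01 t 14.0
[[159, 136], [164, 207], [243, 208], [246, 251], [252, 240], [267, 244], [267, 311], [295, 310], [294, 244], [309, 240], [316, 246], [317, 137]]
```

View pics/w7.png

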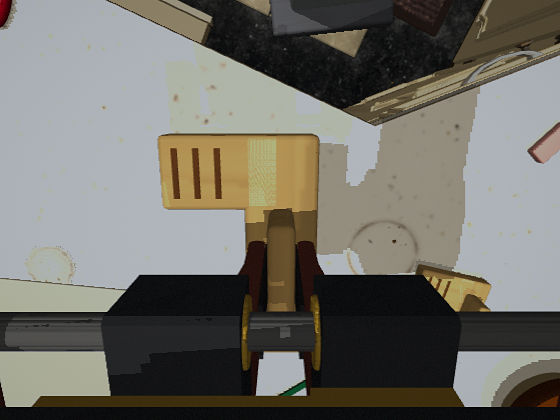

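The held ell has its short leg at upper left (160–318, 135–208) and is gripped squarely. That was my tenth picture, so I'm working numerically from here.

```bash
cat >> h.py <<'E'
def held(f,P,zt,px,loc,yaw):
    c=dict(np.load(f)); R=np.array([[np.cos(yaw),-np.sin(yaw)],[np.sin(yaw),np.cos(yaw)]])
    W=np.array([ray(c,u,zt)[:2] for u in px])
    th,t,e=fit(np.array(loc)/1e3,(W-P)@R); print("held: piece yaw-tool yaw",th.round(3),"origin fwd,left mm",(t*1e3).round(1),"res",(e*1e3).round(1))
def goal(u,v,yaw):  # tray mm -> world
    t=-.103; R=np.array([[np.cos(t),-np.sin(t)],[np.sin(t),np.cos(t)]]); print("goal",(np.array([.5322,.2541])+R@[u/1e3,v/1e3]).round(4),t+yaw)
E
python3 - <<'E'
from h import *
held("w7.npz",np.array([.46365,-.1867]),.2078-.0105,[(160,135.5),(317.5,136),(164,208),(244,208)],[(-58,-58),(-58,18),(-22,-58),(-22,-18)],3.036)
goal(-20,40,0); goal(-40,-40,0)
E
```

```text
held: piece yaw-tool yaw 3.135 origin fwd,left mm [ 2.  -1.9] res [1.8 2.  1.1 1. ]
goal [0.5164 0.2959] -0.103
goal [0.4883 0.2184] -0.103
```

```bash
python3 -c "
from h import *
go(.5182,.2953,.0345,3.041-np.pi)"
```

```text
pos [ 0.4637 -0.1867  0.2079] yaw 3.036 shift units [-0.07  9.7   3.47] dist 0.515 twist units -0.01 t 14.0
```

>>> send_rows --targets '[1,0,0.95,0,0,1,0,0.95,0,0,1,0,0.95,0,0,1,0,0.95,0,0,1,0,0.95,0,0,1,0,0.95,0,0,1,0,0.95,0,0,1,0,0.95,0,0,1,0,0.95,0,0,1,-0.07,0.95,0,0,1,0,0.2,0.9,0,1,0,0,0.9,0]'

```text
clock: 15.5
eef_pos: [0.5172, 0.2973, 0.1171]
eef_rot: [0.001, 0.051, 0.999, 0.001]
ft_force: [0.5, -0.5, -1.2]
finger_gap: 0.131
gripper_force: 30.0
```

```bash
python3 -c "
from h import *
go(.5182,.2953,.0345,3.041-np.pi)"
```

```text
pos [0.5172 0.2973 0.1171] yaw 3.039 shift units [-0.02 -0.04  1.65] dist 0.083 twist units -0.0 t 15.5
```

>>> send_rows --targets '[1,-0.02,-0.04,0.7,0,1,0,0,0.4,0,1,0,0,0,0,1,0,0,0.3,0,1,0,0,0.25,0,1,0,0,0.02,0,1,0,0,0,0]'

```text
clock: 16.38
eef_pos: [0.518, 0.2934, 0.0346]
eef_rot: [0.0, 0.051, 0.999, 0.0]
ft_force: [-0.6, -0.1, -0.7]
finger_gap: 0.135
gripper_force: 30.0
```

>>> send_rows --targets '[1,0,0.03,0.03,0,1,0,0,0,0,0.6,0,0,0,0,0.6,0,0,0,0,0.6,0,0,-0.5,0,0.6,0,0,-0.9,0,0.6,-0.4,-0.7,-0.8,0,0.6,-0.6,-0.9,-0.8,0,0.6,-0.6,-0.9,-0.8,0,0.6,-0.6,-0.9,-0.5,0,0.6,-0.6,-0.9,0,0,0.6,-0.6,-0.9,0,0]'

```text
clock: 17.88
eef_pos: [0.6577, 0.0239, 0.2428]
eef_rot: [0.001, 0.051, 0.999, 0.0]
ft_force: [0.6, -0.4, 0.5]
finger_gap: 0.398
gripper_force: 0.0
```

>>> send_rows --targets '[0.6,-0.2,-0.9,0,0,0.6,0,0,0,0,0.6,0,0,0,0]'

```text
clock: 18.25
eef_pos: [0.662, -0.0194, 0.2422]
eef_rot: [-0.0, 0.051, 0.999, 0.0]
ft_force: [-0.6, -0.1, -0.1]
finger_gap: 0.4
gripper_force: 0.0
```

```bash
python3 - <<'E'
from h import *
s,c=wrist("w8"); print(s["clock"],s["eef_pos"],s["joints"].round(2)); print(proj(c,[.572,-.03,.018]),proj(c,[.532,.254,.02]))
pieces(c,.018)
E
```

```text
18.25 [ 0.66196584 -0.019352    0.24222536] [ 0.49  0.57 -0.83  1.52  0.43  1.24  1.07]
[259.36464621  94.143295  ] [550.89827364  18.21303135]
contour 4090.5 [[528, 403], [456, 405], [461, 389], [513, 388], [99, 406]]
contour 2616.5 [[419, 213], [380, 214], [342, 247], [363, 282], [429, 273], [408, 237], [352, 242], [375, 217]]
contour 3790.5 [[242, 90], [235, 123], [270, 132], [265, 171], [295, 177], [313, 108]]
corner yaw 2.803 pos [ 0.6193 -0.0055] res mm [2.  2.1 1.7 2.3 2.2 2.2]
ell yaw -0.229 pos [ 0.6238 -0.0064] res mm [19.6 25.1 26.9 12.6  8.2 12.5]
contour 11059.0 [[472, 0], [456, 118], [559, 118], [559, 0]]
```

```bash
python3 - <<'E'
from h import *
go(.6193,-.0055,.0275,2.803-np.pi)
for n in("scene","side"): print(n,proj(dict(np.load(n+"0.npz")),[.6193,-.0055,.048]).round())
c=dict(np.load("w8.npz")); print([proj(c,[.6193+d*np.cos(2.803),-.0055+d*np.sin(2.803),.048]).round() for d in(-.023,.023)])
E
```

```text
pos [ 0.6619 -0.0184  0.2424] yaw 3.041 shift units [0.87 0.17 4.3 ] dist 0.219 twist units 0.48 t 18.3
scene [281. 213.]
side [266. 201.]
[array([283., 165.]), array([295., 117.])]
```

>>> send_rows --targets '[0.5,0.87,0.17,0,0,0.5,0,0,0.8,0.24,0.5,0,0,0.9,0.24,0.5,0,0,0.9,0,0.5,0,0,0.9,0,0.5,0,0,0.5,0,0.5,0,0,0.28,0,0.5,0,0,0,0,1,0,0,0,0,1,0,0,0,0,1,0,0,0,0,1,0,0,0,0]'

```text
clock: 19.8
eef_pos: [0.6201, -0.0074, 0.0288]
eef_rot: [0.0, 0.171, 0.985, 0.0]
ft_force: [-1.1, -0.3, 3.4]
finger_gap: 0.136
gripper_force: 30.0
```

>>> send_rows --targets '[1,0,0,-0.5,0,1,0,0,-0.9,0.1,1,0,0,-0.9,0.35,1,0,0,-0.9,0.35,1,0,0,-0.5,0.35,1,0,0,0,0.35,1,0,0,0,0.35,1,0,0,0,0.35,1,0,0,0,0.35,1,0,0,0,0.35,1,0,0,0,0.35,1,0,0,0,0.35]'

```text
clock: 21.3
eef_pos: [0.6193, -0.0073, 0.2129]
eef_rot: [-0.0, 0.879, 0.476, -0.0]
ft_force: [0.7, 0.1, -2.9]
finger_gap: 0.136
gripper_force: 30.0
```

>>> send_rows --targets '[1,0,0,0,0.35,1,0,0,0,0.35,1,0,0,0,0.35,1,0,0,0,0.35,1,0,0,0,0.35,1,0,0,0,0.35,1,0,0,0,0.11,1,0,0,0,0,1,0,0,0,0]'

```text
clock: 22.42
eef_pos: [0.6196, -0.0073, 0.2131]
eef_rot: [-0.0, 0.999, -0.052, -0.0]
ft_force: [0.3, 0.2, -2.2]
finger_gap: 0.133
gripper_force: 30.0
```

```bash
python3 - <<'E'
from h import *
s,c=wrist("w9"); print(s["clock"],s["eef_pos"],s["joints"].round(2),s["gripper_force"],s["finger_gap"])
go(.4883,.2184,.034,-.103)
m=wood(c["img"])
for k in cv2.findContours(m,0,1)[0]:
    if cv2.contourArea(k)>1500: print(cv2.approxPolyDP(k,4,True)[:,0].tolist())
E
```

```text
22.425 [ 0.61960832 -0.00726674  0.21309637] [ 0.05  0.4  -0.18  1.69  0.08  1.05 -1.83] 29.999772012233734 0.13286107524937277
pos [ 0.6197 -0.0073  0.2131] yaw -0.105 shift units [-3.09 -4.21  3.58] dist 0.317 twist units -0.0 t 22.475
[[463, 405], [452, 388], [310, 388], [309, 396], [44, 397], [32, 406]]
[[110, 204], [0, 207], [0, 310], [108, 310], [121, 293]]
[[162, 182], [169, 249], [246, 250], [250, 241], [262, 240], [267, 244], [266, 311], [295, 311], [294, 244], [309, 240], [315, 252], [313, 177], [173, 176]]
[[114, 0], [97, 46], [108, 78], [148, 97], [182, 97], [183, 106], [169, 112], [192, 102], [209, 83], [219, 59], [220, 20], [214, 0], [209, 0], [212, 19], [203, 18], [194, 0]]
```

```bash
python3 - <<'E'
from h import *
held("w9.npz",np.array([.61965,-.0073]),.2131-.0108,[(162.5,177),(314,177),(169,249.5),(246,250)],[(38,58),(38,-18),(2,58),(2,18)],-.105)
E
```

```text
held: piece yaw-tool yaw 0.012 origin fwd,left mm [0.6 0.6] res [1.7 2.6 1.4 0.7]
```

>>> send_rows --targets '[1,-0.52,-0.7,0,0,1,-0.52,-0.7,0,0,1,-0.52,-0.7,0,0,1,-0.52,-0.7,0,0,1,-0.52,-0.7,0,0,1,-0.51,-0.71,0,0,1,0,0,0.9,0,1,0,0,0.9,0,1,0,0,0.8,0,1,0,0,0.3,0,1,0,0,0,0,1,0,0,0,0]'

```text
clock: 23.98
eef_pos: [0.4887, 0.2191, 0.0698]
eef_rot: [-0.001, 0.999, -0.053, 0.001]
ft_force: [-0.5, 0.9, -1.1]
finger_gap: 0.136
gripper_force: 30.0
```

```bash
python3 -c "
from h import *
go(.4873,.2182,.0345,-.105)"
```

```text
pos [0.4887 0.2191 0.0698] yaw -0.106 shift units [-0.03  0.02  0.71] dist 0.035 twist units -0.0 t 23.975
```

>>> send_rows --targets '[1,-0.03,0.02,0.2,0,1,0,0,0.2,0,1,0,0,0.2,0,1,0,0,0.1,0,1,0,0,0,0]'

```text
clock: 24.6
eef_pos: [0.4856, 0.2173, 0.0335]
eef_rot: [0.001, 0.999, -0.053, -0.0]
ft_force: [-3.3, -2.3, 6.9]
finger_gap: 0.135
gripper_force: 30.0
```

>>> send_rows --targets '[0.6,0,0,0,0,0.6,0,0,0,0,0.6,0,0,-0.3,0,0.6,0,0,-0.8,0,0.6,0,0,-0.9,0,0.6,-0.2,0,-0.9,0,0.6,0,0,-0.9,0,0.6,0,0,-0.6,0,0.6,0,0,0,0,0.6,0,0,0,0]'

```text
clock: 25.85
eef_pos: [0.4755, 0.2184, 0.253]
eef_rot: [0.0, 0.999, -0.053, -0.0]
ft_force: [-0.3, 0.7, -0.4]
finger_gap: 0.403
gripper_force: 0.0
```

```bash
python3 - <<'E'
from h import *
from bench import optics
s,c=wrist("w10"); print(s["clock"],s["eef_pos"],s["ft_force"])
h=cv2.cvtColor(c["img"],cv2.COLOR_RGB2HSV)
for n,P in(("block",[.571,.24,.05]),("ell",[.5164,.2959,.05]),("corner",[.4883,.2184,.05]),("floor gap",[.5322,.2541,.005])): 
    p=proj(c,P); print(n,p.round())
for f in [(40,-10),(-60,40),(60,40),(-60,-10),(20,40),(0,40),(-20,0),(-60,-40)]:
    t=-.103; q=np.array([.5322,.2541])+np.array([[np.cos(t),-np.sin(t)],[np.sin(t),np.cos(t)]])@np.array(f)/1e3
    p=proj(c,[*q,.023]); u,v=int(p[0]),int(p[1]); print(f,(u,v),h[v,u] if 0<=v<420 and 0<=u<560 else None)
k=cv2.inRange(h,(15,40,90),(28,255,255)); cs,_=cv2.findContours(k,0,1)
for a in cs:
    if cv2.contourArea(a)>600: print(cv2.contourArea(a),cv2.approxPolyDP(a,5,True)[:,0].tolist())
E
```

```text
25.85 [0.47551813 0.21838598 0.25299102] [-0.31928726  0.67363123 -0.37595296]
block [249.  86.]
ell [199. 151.]
corner [281. 171.]
floor gap [244. 128.]
(40, -10) (250, 88) [ 24 117 175]
(-60, 40) (206, 185) [ 18 143 130]
(60, 40) (200, 67) [ 19 145 123]
(-60, -10) (253, 185) [ 12 203  93]
(20, 40) (202, 109) [ 18 147 130]
(0, 40) (203, 128) [ 18 154  68]
(-20, 0) (242, 148) [ 18 138 129]
(-60, -40) (280, 185) [ 19 147 128]
3438.0 [[405, 250], [426, 274], [474, 274], [519, 311], [559, 311], [559, 297], [537, 287], [530, 295], [532, 285], [432, 240]]
5317.5 [[0, 310], [7, 300], [11, 238], [21, 244], [15, 310], [43, 311], [88, 273], [128, 273], [130, 259], [6, 230]]
970.0 [[267, 221], [276, 234], [268, 250], [272, 245], [280, 255], [274, 265], [282, 253], [296, 273], [301, 268], [294, 268], [293, 258], [295, 265], [303, 266], [295, 261], [301, 259], [310, 268], [303, 268], [307, 278], [300, 272], [287, 287], [313, 281], [317, 260], [304, 255], [280, 223]]
20442.5 [[310, 34], [169, 35], [174, 99], [180, 87], [177, 43], [305, 43], [301, 205], [299, 47], [181, 47], [192, 200], [260, 199], [282, 206], [240, 211], [309, 211]]
```

```bash
python3 - <<'E'
import h; from h import *
c=dict(np.load("w10.npz"))
def wood2(img):
    H=cv2.cvtColor(img,cv2.COLOR_RGB2HSV); m=cv2.inRange(H,(15,60,60),(30,172,255)); m[:, :181]=0; m[:,301:]=0; m[206:]=0; m[:44]=0
    return cv2.morphologyEx(m,cv2.MORPH_OPEN,np.ones((3,3),np.uint8))
h.wood=wood2
pieces(c,.023)
goal(40,-10,np.pi/2);goal(-20,40,0);goal(-40,-40,0)
E
```

```text
contour 8471.0 [[186, 91], [191, 199], [258, 201], [263, 168], [265, 203], [296, 204], [297, 135], [229, 134], [223, 168], [221, 93]]
contour 7158.0 [[181, 50], [185, 86], [223, 87], [226, 126], [297, 124], [296, 48]]
block yaw 1.484 pos [0.5715 0.2401] res mm [1.9 1.1 0.6 2.  1.2 2.3]
corner yaw -0.082 pos [0.5713 0.2368] res mm [12.7 13.3 11.8 12.6 25.2 25.1]
goal [0.571 0.24 ] 1.4677963267948966
goal [0.5164 0.2959] -0.103
goal [0.4883 0.2184] -0.103
```

```bash
python3 - <<'E'
from h import *
c=dict(np.load("w10.npz")); H=cv2.cvtColor(c["img"],cv2.COLOR_RGB2HSV)
t=-.103; R=np.array([[np.cos(t),-np.sin(t)],[np.sin(t),np.cos(t)]])
for n,a,z in(("outer rim",-92.5,.02),("inner rim",-82.5,.02),("floor edge",-82.5,.005),("corner edge nominal",-78,.023),("block-left edge nominal",2,.023),("corner right nominal",-2,.023)):
    print(n,[proj(c,[*(np.array([.5322,.2541])+R@np.array([a,y])/1e3),z]).round(1).tolist() for y in(-40,0,40)])
for u in(208,280): print(u,[(v,*H[v,u].tolist()) for v in range(186,216)])
print([(v,*H[v,280].tolist()) for v in range(120,142)])
E
```

```text
outer rim [[280.9, 213.6], [244.9, 213.8], [208.9, 213.9]]
inner rim [[280.8, 204.9], [244.7, 205.0], [208.5, 205.2]]
floor edge [[280.8, 201.8], [245.9, 201.9], [211.0, 202.0]]
corner edge nominal [[280.8, 201.6], [244.3, 201.7], [207.7, 201.8]]
block-left edge nominal [[280.6, 126.7], [242.1, 126.8], [203.6, 127.0]]
corner right nominal [[280.6, 130.6], [242.2, 130.8], [203.8, 130.9]]
208 [(186, 19, 144, 131), (187, 19, 140, 131), (188, 19, 140, 131), (189, 18, 140, 131), (190, 18, 142, 131), (191, 18, 144, 131), (192, 19, 143, 132), (193, 18, 143, 132), (194, 18, 142, 131), (195, 18, 139, 132), (196, 18, 143, 132), (197, 19, 147, 132), (198, 18, 143, 132), (199, 18, 144, 133), (200, 20, 148, 119), (201, 17, 158, 92), (202, 14, 196, 73), (203, 14, 189, 54), (204, 14, 204, 55), (205, 13, 190, 67), (206, 14, 189, 93), (207, 14, 187, 97), (208, 14, 194, 101), (209, 14, 193, 99), (210, 15, 186, 96), (211, 14, 199, 95), (212, 15, 213, 85), (213, 14, 126, 89), (214, 23, 28, 147), (215, 21, 33, 145)]
280 [(186, 18, 145, 127), (187, 19, 148, 124), (188, 25, 118, 180), (189, 24, 118, 177), 
[... 304 characters left out ...]
118, 166), (205, 14, 197, 96), (206, 15, 194, 134), (207, 15, 187, 150), (208, 15, 185, 157), (209, 16, 190, 153), (210, 16, 192, 150), (211, 15, 189, 150), (212, 13, 187, 123), (213, 104, 22, 151), (214, 104, 17, 192), (215, 105, 16, 187)]
[(120, 19, 145, 127), (121, 18, 142, 129), (122, 18, 145, 127), (123, 18, 142, 131), (124, 19, 144, 117), (125, 18, 141, 96), (126, 14, 190, 114), (127, 15, 193, 136), (128, 15, 193, 135), (129, 16, 194, 155), (130, 16, 191, 155), (131, 16, 194, 154), (132, 14, 190, 98), (133, 14, 193, 102), (134, 16, 156, 75), (135, 19, 141, 116), (136, 18, 145, 123), (137, 19, 147, 127), (138, 18, 145, 128), (139, 19, 143, 127), (140, 18, 147, 127), (141, 18, 145, 127)]
```

```bash
python3 -c "
from bench import r
print(r.close_job())"
```

```text
the job is handed in; nothing more can be done
None
```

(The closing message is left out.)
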